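Deburr the mouth of a cut tube

TASK

Take the hand deburring tool out of its wooden holder, put its tapered blade about 1 cm into the mouth of the cut tube on the stand, and run it once fully round the inner edge, counter-clockwise seen from above, starting and finishing at the side of the clamp screw and keeping a light, steady pressure of about 3 N against the edge (never more than 8 N). Then stand the tool back in its holder, fully seated, and leave everything else alone.

Things in the scene. Friction and masses are not known exactly. Their poses are not given: they have to be found in the camera images.
- tool: Hand deburring tool, 103 mm long, about 100 g, standing blade down in the holder. Origin at the blade's tip, z up along the tool. Steel blade and neck below the shoulder at z = 45 mm; above it a straight grey handle, 20 x 20 mm square (sides along the tool's x and y), from z = 45 to 100 mm, with a 3 mm end disc. Grip the handle by its flat sides.
- tool_tip (a point): The point of the deburring tool's blade (the tool's origin, same axes). The blade is a round taper: radius 2 mm at the tip growing evenly to 6 mm at 18 mm above it, then a round neck of radius 6 mm up to the shoulder.
- holder: Fixed wooden block, 50 x 80 x 55 mm (x, y, z), origin at the centre of its underside on the desk. One upright hole, 18 mm wide and 50 mm deep, in the middle of its top. Fully seated, the tool's shoulder rests on the block's top and its tip is 10 mm above the block's origin.
- stand: Work stand: round foot 116 mm wide fixed to the desk, origin at the centre of its underside. On a rubber mount it carries an aluminium clamp cup (88 mm wide, top at z = 70 mm) that yields sideways about 3 N per mm in any direction (at most 12 mm) and springs back, but not vertically. A clamp screw with a 20 mm black knob sticks out of the cup on the stand's -x side, to 69 mm from the centre.
- rim_center (a point): On the stand's centre line at the height of the rim (z = 100 mm of the stand) of the upright steel tube clamped in the cup; axes as the stand, -x to the clamp screw. The tube has a 50 mm bore, 4 mm wall, open mouth and 60 mm depth. Its own centre lies 6 mm from this point, in a direction that differs every time and is not measured.
- eraser: Bystander: eraser, 22 x 52 x 13 mm, lying loose left of the stand. To be left alone.
- small_jar: Bystander: small open screw jar, 43 mm wide, 64 mm high, standing loose to the right, near the desk edge. To be left alone.
Mind the look-alikes: they are no part of the job. What is shaped like the tool but red is not meant.

How it is judged:
On the way, in this order (a step that is already met when the one before it is completed fails the run):
1. the tool is lifted out of its holder (z of tool_tip in the frame of holder above 0.06 m), for 0.1 s.
2. blade in the tube mouth, 3 to 17 mm deep, bearing on its inner edge with more than 1 N at the clamp-screw side (-x of the stand) (contact force between tool and stand above 1 N and z of tool_tip in the frame of rim_center between -0.017 and -0.003 m and x of tool_tip in the frame of rim_center below -0.008 m and y of tool_tip in the frame of rim_center between -0.007 and 0.007 m), for 0.1 s.
3. blade in the tube mouth, 3 to 17 mm deep, bearing on its inner edge with more than 1 N at -x -y (contact force between tool and stand above 1 N and z of tool_tip in the frame of rim_center between -0.017 and -0.003 m and x of tool_tip in the frame of rim_center below -0.008 m and y of tool_tip in the frame of rim_center below -0.008 m), for 0.1 s.
4. blade in the tube mouth, 3 to 17 mm deep, bearing on its inner edge with more than 1 N at -y (contact force between tool and stand above 1 N and z of tool_tip in the frame of rim_center between -0.017 and -0.003 m and x of tool_tip in the frame of rim_center between -0.007 and 0.007 m and y of tool_tip in the frame of rim_center below -0.008 m), for 0.1 s.
5. blade in the tube mouth, 3 to 17 mm deep, bearing on its inner edge with more than 1 N at +x -y (contact force between tool and stand above 1 N and z of tool_tip in the frame of rim_center between -0.017 and -0.003 m and x of tool_tip in the frame of rim_center above 0.008 m and y of tool_tip in the frame of rim_center below -0.008 m), for 0.1 s.
6. blade in the tube mouth, 3 to 17 mm deep, bearing on its inner edge with more than 1 N at +x (contact force between tool and stand above 1 N and z of tool_tip in the frame of rim_center between -0.017 and -0.003 m and x of tool_tip in the frame of rim_center above 0.008 m and y of tool_tip in the frame of rim_center between -0.007 and 0.007 m), for 0.1 s.
7. blade in the tube mouth, 3 to 17 mm deep, bearing on its inner edge with more than 1 N at +x +y (contact force between tool and stand above 1 N and z of tool_tip in the frame of rim_center between -0.017 and -0.003 m and x of tool_tip in the frame of rim_center above 0.008 m and y of tool_tip in the frame of rim_center above 0.008 m), for 0.1 s.
8. blade in the tube mouth, 3 to 17 mm deep, bearing on its inner edge with more than 1 N at +y (contact force between tool and stand above 1 N and z of tool_tip in the frame of rim_center between -0.017 and -0.003 m and x of tool_tip in the frame of rim_center between -0.007 and 0.007 m and y of tool_tip in the frame of rim_center above 0.008 m), for 0.1 s.
9. blade in the tube mouth, 3 to 17 mm deep, bearing on its inner edge with more than 1 N at -x +y (contact force between tool and stand above 1 N and z of tool_tip in the frame of rim_center between -0.017 and -0.003 m and x of tool_tip in the frame of rim_center below -0.008 m and y of tool_tip in the frame of rim_center above 0.008 m), for 0.1 s.
10. blade in the tube mouth, 3 to 17 mm deep, bearing on its inner edge with more than 1 N at the clamp-screw side again (all of step 2), for 0.1 s.
At the end, for the whole second after the job is handed in: The tool stands at rest in the holder's hole, upright within 0.08 rad, its tip 7 to 12.5 mm above the underside of the block (10 mm is fully seated) and within 7 mm sideways of the hole's centre, after the whole round of the edge was made (horizontal distance between tool_tip and holder below 0.007 m and z of tool_tip in the frame of holder between 0.007 and 0.0125 m and angle between tool's own z axis and vertical below 0.08 rad and linear speed of tool below 0.02 m/s); the robot touches nothing.
It fails at once if tool and stand (or the tube in it) press on each other with more than 8 N (contact force between tool and stand above 8 N).
It fails at once if the gripper or arm pushes the stand or tube itself (contact force between any of the fingers, the arm and stand above 2 N).
It fails at once if the eraser or the small jar is shifted by more than 15 mm (distance of any of eraser, small_jar from where it was at the start of the episode above 0.015 m).
It also fails if it takes over 72 s, if anything falls off the work surface, if the arm or the gripper's body presses on something with over 40 N, if the wrist force passes 120 N, or if a joint passes its speed limit or range.

ROBOT

A 6-joint arm with a two-finger parallel gripper is mounted at the origin on a cart in front of the work surface, level with it; the furniture and walls round the work are solid. World frame = base frame: x ahead of the robot, y to its left, z up, the work surface at z = 0. Lengths are in m, angles in rad, forces in N, time in s.
With the tool pointing down it reaches from about 0.325 to 0.925 m from the base axis. Payload 3.1 kg.
Tool frame: the origin (TCP) lies at the centre of the arm's flange, where the gripper is bolted on; the fingertips stand 173 mm ahead of it and the grasp point (between the pads) lies 155 mm ahead of it; z points along the fingers, y is the direction in which the jaws open and shut (so a half turn about z gives the same grasp; the last joint's range is limited). The gripper opens to 85 mm and grips with 20 to 120 N. Pads are 22 mm wide; open, the fingers measure 114 mm over their backs; the gripper's body (76 mm by 85 mm) begins 54 mm behind the grasp point. The pads swing forward as they close: fully open they stand 13 mm farther back than shut.
Start: joints at [-1.397, 0.217, 1.613, -0, 1.311, -0.112], TCP at [0.176, -0.6, 0.405] pointing down, gripper open.
Joint ranges: [-2.75, 2.75], [-0.78, 2.1], [0.31, 2.55], [-1.13, 4.27], [0.13, 2.63], [-2.58, 2.58]. Speed limits (rad/s): [2.79, 2.79, 3.14, 3.14, 3.14, 3.14].

INTERFACE

Orientations are given as a unit quaternion [x, y, z, w].
In Python, from cell import * gives the robot as it stands. Calls block until the motion is done:
- move_ptp(position, orientation): joint-space move of the TCP to a pose.
- move_straight(position, orientation=None, vel=0.15): straight line of the TCP; orientation=None keeps the orientation; vel is the mean speed in m/s.
- move_joints(angles): joint-space move.
- gripper_open() and grab(grasp_force=None): open the fingers fully, or close them until they stop; grasp_force is the grip in N (None keeps the last).
- sleep(seconds).
- inverse_kinematics(position, orientation): joint angles nearest the present ones, or None.
- grab_frame(name): name is "scene" or "top" or "wrist"; returns a dict with "frame" (384x512x3 uint8, red, green, blue), "z_map" (384x512 float32, m along the optical axis (not along the pixel's ray), 0 where there is no reading), "camera_matrix" (3x3 intrinsics, pixels), "dist" ([k1, k2, p1, p2, k3] as OpenCV has them; the pictures are not rectified), "R" (3x3) and "t" (3): a world point X has camera coordinates R X + t; the wrist camera has in their place "tool_from_camera" (4x4, takes a point from camera to tool coordinates, whose origin is the TCP and whose axes are the flange's). Camera axes: x right, y down, z forward; pixel columns grow to the right and rows downward; lengths in m; the calibration is good to about 2 mm. A picture is of the moment at which its call begins: read the wrist's pose just before it.
A pose or a line that the arm cannot do raises MotionError and nothing moves.
- hand_in(): hands the job in, once; it reports no verdict.
Readings, each from a call of its own:
- get_clock(): time.
- get_qpos(): joint angles.
- get_qd(): joint speeds.
- get_tau(): joint torques, N m.
- get_eef_pos(): TCP position.
- get_tool_rot(): TCP orientation.
- get_force(): force on the tool from outside, world axes, zero at the start.
- get_ft_torque(): the same for the moment, N m.
- get_gripper_width(): finger opening in m.
Only numpy, scipy, OpenCV 4.12 (cv2) and the standard library are available. Lean on these libraries where they do the work, as an engineer would, in place of code of your own. Each camera call takes 0.05 s, during which the arm holds its last target.

## Working session

There is one attempt and no reset: what is moved stays moved. The work goes in short steps, each a Python script; the robot and the scene stay as the last script left them, time stands still between calls to the robot, and variables do not carry over. Pictures are saved under pics/ and viewed, and the job is handed in when it is done.

```bash
ls; mkdir -p pics
python3 - <<'E'
from cell import *
import cv2, numpy as np, pickle
print(get_clock(), get_force(), get_eef_pos(), get_tool_rot())
for n in ["scene","top"]:
    f=grab_frame(n); pickle.dump(f,open(f"{n}0.pkl","wb"))
    cv2.imwrite(f"pics/{n}0.png",cv2.resize(f["frame"][:,:,::-1],(800,600),interpolation=cv2.INTER_CUBIC))
    print(n,f["camera_matrix"],f["dist"],f["R"],f["t"])
print(get_clock())
E
```

```text
pics
0.0 [-0.40830904 -0.08376693 -0.29256856] [ 0.17614992 -0.599248    0.40332071] [ 9.89807472e-01  1.42406829e-01 -3.50138616e-05 -1.20901444e-03]
scene [[352.0533323    0.         250.68271359]
 [  0.         352.0533323  190.79351239]
 [  0.           0.           1.        ]] [-0.04919501  0.          0.          0.          0.        ] [[ 0.74894892 -0.66211824  0.02597988]
 [-0.2790656  -0.35073794 -0.89392689]
 [ 0.60099743  0.66225549 -0.44745923]] [-0.37018909  0.22037368  0.59295402]
top [[426.17655171   0.         261.21824051]
 [  0.         426.17655171 187.03713957]
 [  0.           0.           1.        ]] [0.00488563 0.         0.         0.         0.        ] [[ 0.00766401 -0.99995324  0.00589754]
 [-0.9965584  -0.00812453 -0.08249458]
 [ 0.08253864 -0.00524501 -0.99657406]] [-0.01708971  0.50862021  1.23445827]
0.1
```

View pics/scene0.png

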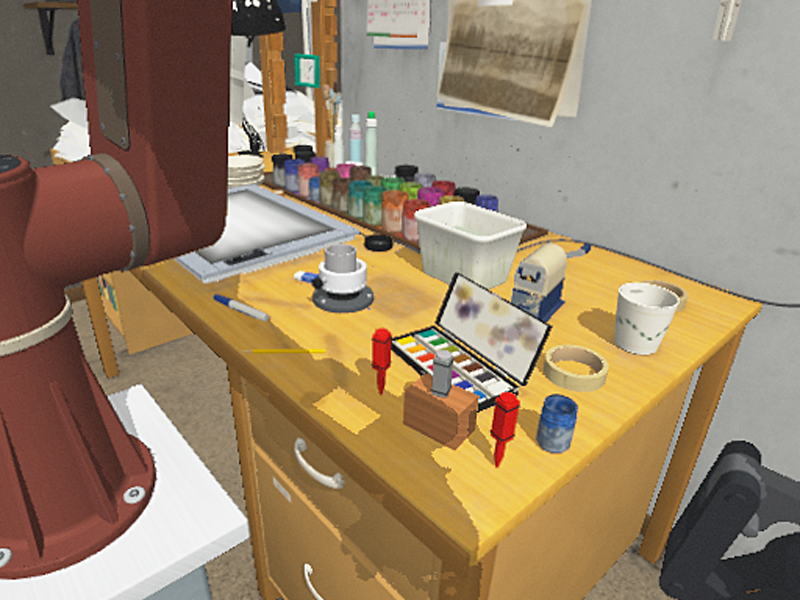

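View pics/top0.png

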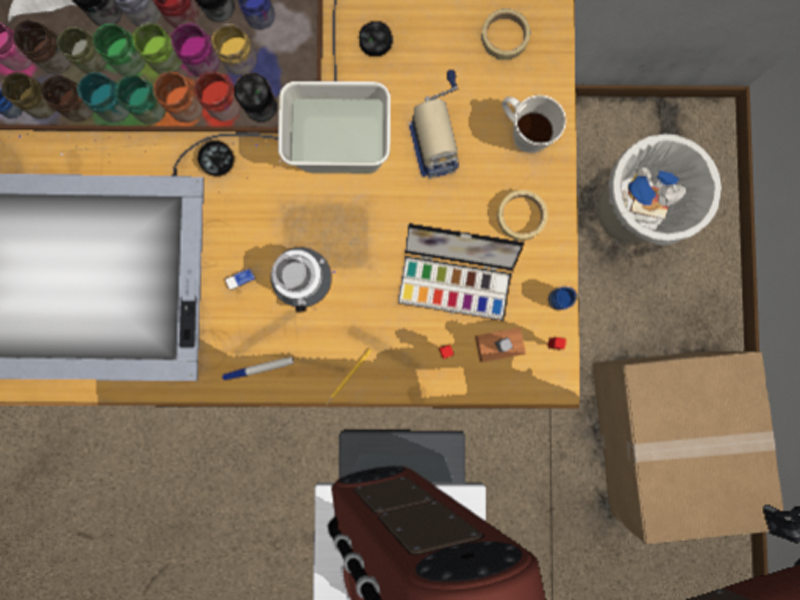

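Candidates for the tool: grey at scene (441,372) / top (505,346), in the wooden block. The red look-alikes are at scene (381,360) and (505,428), top (447,351) and (557,343). I choose the grey one and will check it in close crops.

Run:
```python
import cv2, numpy as np, pickle
t=pickle.load(open("top0.pkl","rb"))["frame"][:,:,::-1]; s=pickle.load(open("scene0.pkl","rb"))["frame"][:,:,::-1]
a=cv2.resize(t[205:237,270:370],None,fx=8,fy=8,interpolation=cv2.INTER_CUBIC)
b=cv2.resize(t[150:206,140:220],None,fx=8,fy=8,interpolation=cv2.INTER_CUBIC)
c=cv2.resize(s[200:300,230:350],None,fx=6,fy=6,interpolation=cv2.INTER_CUBIC)
for n,i in zip("abc",(a,b,c)): cv2.imwrite(f"pics/crop_{n}.png",i)
```

```text
(no output)
```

View pics/crop_a.png

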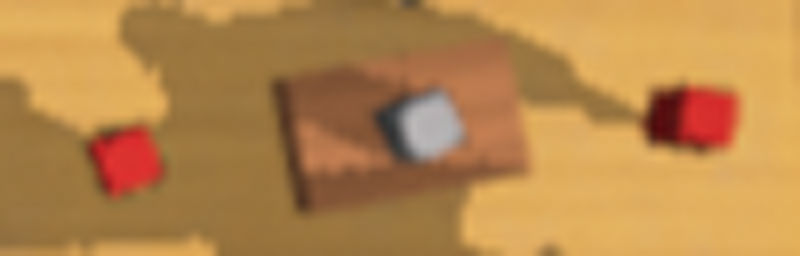

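View pics/crop_b.png

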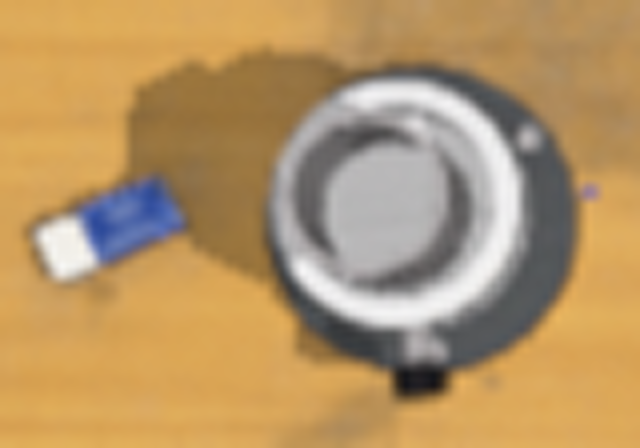

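View pics/crop_c.png

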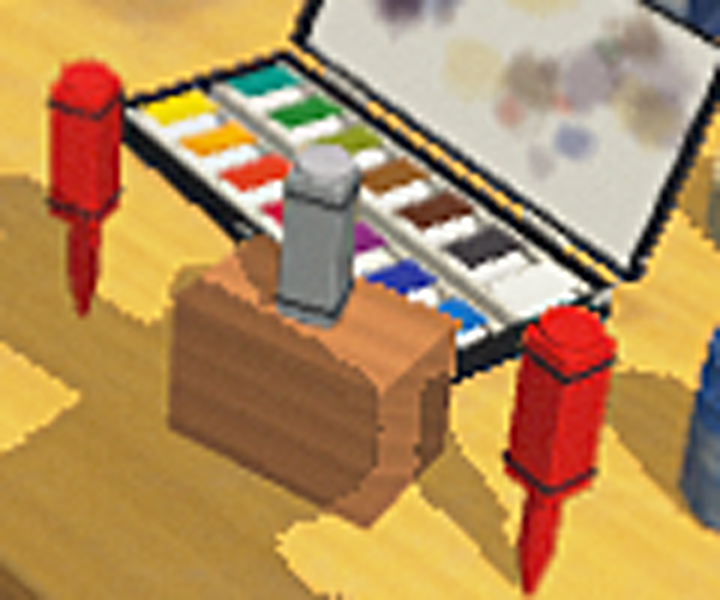

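Close crop confirms it: grey square handle in the wooden block (crop a at 425,125; the two red tools stand to either side). Now rough positions from the top camera's depth.

```bash
cat > h.py <<'E'
import numpy as np, cv2, pickle
from scipy.spatial.transform import Rotation as Ro
def toworld(f,pts,h=None,T=None):
    """pixels -> world; h: known world height (ray/plane) else depth map. T: world_from_cam 4x4"""
    pts=np.asarray(pts,float).reshape(-1,2)
    n=cv2.undistortPoints(pts.reshape(-1,1,2),f["camera_matrix"],np.asarray(f["dist"])).reshape(-1,2)
    d=np.c_[n,np.ones(len(n))]
    if T is None:
        R=np.asarray(f["R"]);t=np.asarray(f["t"]); Rw=R.T; o=-R.T@t
    else: Rw=T[:3,:3]; o=T[:3,3]
    if h is None:
        z=np.array([f["z_map"][int(round(v)),int(round(u))] for u,v in pts]); return (d*z[:,None])@Rw.T+o
    w=d@Rw.T; return o+w*((h-o[2])/w[:,2])[:,None]
def cloud(f,T=None):
    v,u=np.mgrid[:384,:512]; p=np.c_[u.ravel(),v.ravel()].astype(float)
    return toworld(f,p,None,T).reshape(384,512,3)
def down(yaw):  # flange pointing down, tool x-axis at yaw
    return (Ro.from_euler('z',yaw)*Ro.from_euler('x',np.pi)).as_quat()
E
python3 - <<'E'
from h import *
f=pickle.load(open("top0.pkl","rb"))
def c(x,y): return (270+x/8-.5+.5/8,205+y/8-.5)
def s(x,y): return (140+x/8-.5,150+y/8-.5)
print("tool top",toworld(f,[c(430,125)],.113), toworld(f,[c(430,125)]))
b=toworld(f,[c(290,85),c(505,40),c(527,172),c(308,208)],.055);print("block",b,np.diff(b,axis=0),b.mean(0))
print("red",toworld(f,[c(125,160),c(708,118)],.1))
print("cup top", toworld(f,[s(397,202)],.07)," mouth",toworld(f,[s(385,205)],.1),"knob",toworld(f,[s(422,383)],.05),"foot",toworld(f,[s(425,217)],.01))
print("eraser, jar", toworld(f,[s(108,228)],.013),toworld(f,[(562*.64,298*.64)],.064))
from cell import *
print(grab_frame("wrist")["tool_from_camera"])
E
```

```text
tool top [[ 0.41239109 -0.18180086  0.113     ]] [[ 0.41238626 -0.18168453  0.11376925]]
block [[ 0.42658444 -0.14069042  0.055     ]
 [ 0.44322016 -0.21749929  0.055     ]
 [ 0.39634931 -0.22503825  0.055     ]
 [ 0.38300262 -0.14704561  0.055     ]] [[ 0.01663571 -0.07680887  0.        ]
 [-0.04687084 -0.00753896  0.        ]
 [-0.01334669  0.07799265  0.        ]] [ 0.41228913 -0.18256839  0.055     ]
red [[ 0.39970409 -0.07913977  0.1       ]
 [ 0.41561634 -0.27925329  0.1       ]]
cup top [[0.53796454 0.19179046 0.07      ]]  mouth [[0.53357273 0.19096021 0.1       ]] knob [[0.47496993 0.18472445 0.05      ]] foot [[0.53907217 0.19116567 0.01      ]]
eraser, jar [[0.5336761  0.30793887 0.013     ]] [[ 0.49695094 -0.29314358  0.064     ]]
[[-7.45051788e-04 -9.51559115e-01 -3.07464951e-01  7.87535910e-02]
 [ 9.99999341e-01 -4.40566897e-04 -1.05971705e-03 -3.78489466e-04]
 [ 8.72924537e-04 -3.07465538e-01  9.51558816e-01  3.19129628e-02]
 [ 0.00000000e+00  0.00000000e+00  0.00000000e+00  1.00000000e+00]]
```

```bash
cat >> h.py <<'E'
def wristT(cell,f):
    p=cell[0];q=cell[1];T=np.eye(4);T[:3,:3]=Ro.from_quat(q).as_matrix();T[:3,3]=p
    return T@np.asarray(f["tool_from_camera"])
E
python3 - <<'E'
from h import *
from cell import *
def look(n):
    sleep(.2); P=(get_eef_pos(),get_tool_rot()); f=grab_frame("wrist"); f["T"]=wristT(P,f); pickle.dump(f,open(n+".pkl","wb"))
    cv2.imwrite(f"pics/{n}.png",cv2.resize(f["frame"][:,:,::-1],(800,600),interpolation=cv2.INTER_CUBIC)); print(n,P,get_clock(),get_force())
t0=get_clock(); move_ptp([0.536,0.191,0.39],down(np.pi/2)); print(get_clock()-t0); look("w_stand")
move_ptp([0.412,-0.182,0.39],down(np.pi/2)); look("w_tool")
E
```

```text
3.0500000000000003
w_stand (array([0.53618971, 0.19055965, 0.38998872]), array([ 7.07389303e-01,  7.06824146e-01, -1.26078446e-05,  7.52839260e-06])) 3.45 [0.26395498 0.43628683 0.31473126]
w_tool (array([ 0.41249798, -0.18137726,  0.3900229 ]), array([ 7.06547677e-01,  7.07665440e-01,  7.29747621e-05, -5.43651878e-06])) 5.1583 [-0.66877702  0.00300137  0.68188156]
```

View pics/w_stand.png

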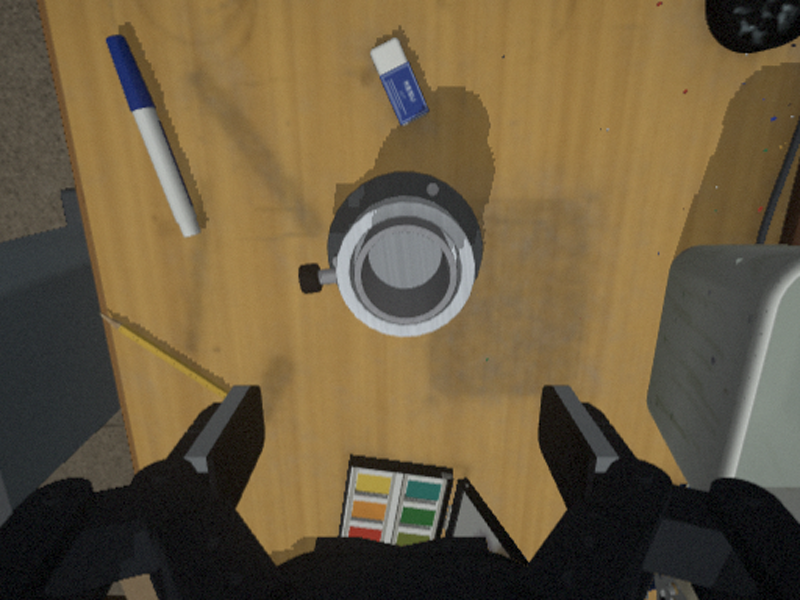

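View pics/w_tool.png

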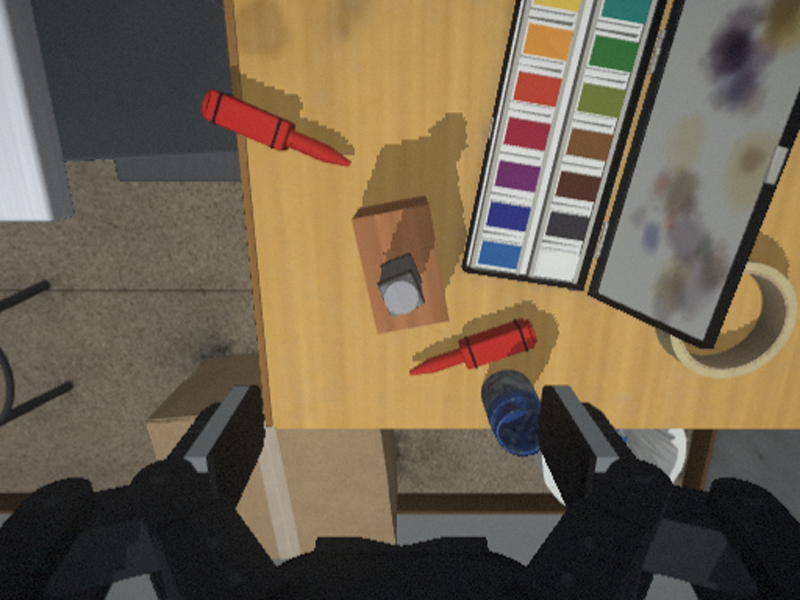

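The red look-alikes seem to have toppled by themselves (left one's head at (205,105), past the desk edge). I'll check whether they are at rest.

Run:
```python
from h import *
from cell import *
out=[]
for n in ["scene","top"]:
    f=grab_frame(n); pickle.dump(f,open(f"{n}1.pkl","wb")); im=f["frame"][:,:,::-1]
    out.append(im)
f=grab_frame("wrist"); 
d=np.abs(f["frame"].astype(int)-pickle.load(open("w_tool.pkl","rb"))["frame"]).sum(2)>90; print(d.sum(), get_clock())
a=cv2.resize(out[0][190:310,225:365],(560,480),interpolation=cv2.INTER_CUBIC);cv2.imwrite("pics/s1.png",a)
a=cv2.resize(out[1][180:260,260:380],(720,480),interpolation=cv2.INTER_CUBIC);cv2.imwrite("pics/t1.png",a)
```

```text
916 5.3083
```

View pics/s1.png

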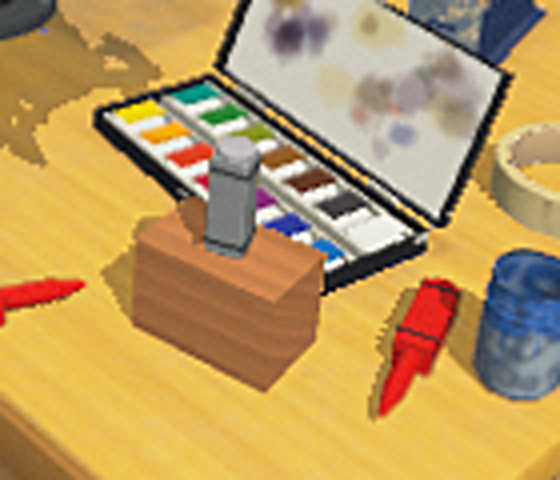

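View pics/t1.png

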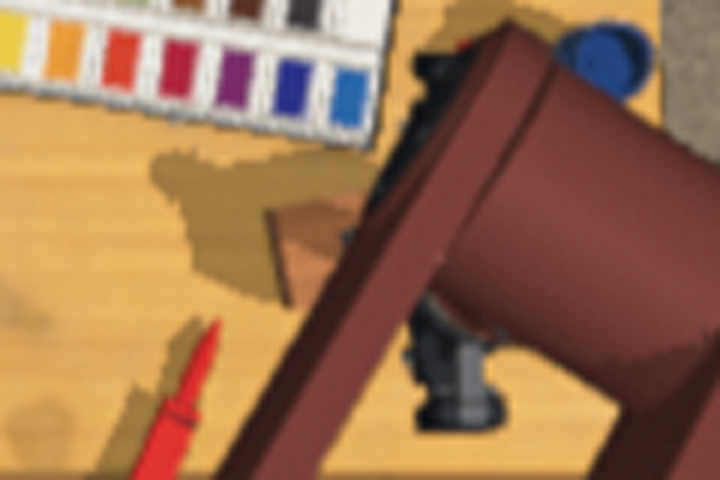

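Run:
```python
from h import *
t=pickle.load(open("w_tool.pkl","rb"))["frame"][:,:,::-1]; s=pickle.load(open("w_stand.pkl","rb"))["frame"][:,:,::-1]
cv2.imwrite("pics/wt.png",cv2.resize(t[120:220,215:295],(640,800)[:2] and (480,600),interpolation=cv2.INTER_CUBIC))
cv2.imwrite("pics/ws.png",cv2.resize(s[105:220,185:315],(650,575),interpolation=cv2.INTER_CUBIC))
```

```text
(no output)
```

View pics/wt.png

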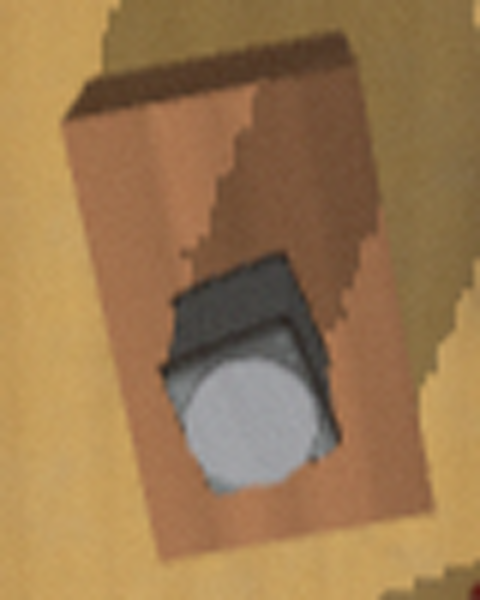

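View pics/ws.png

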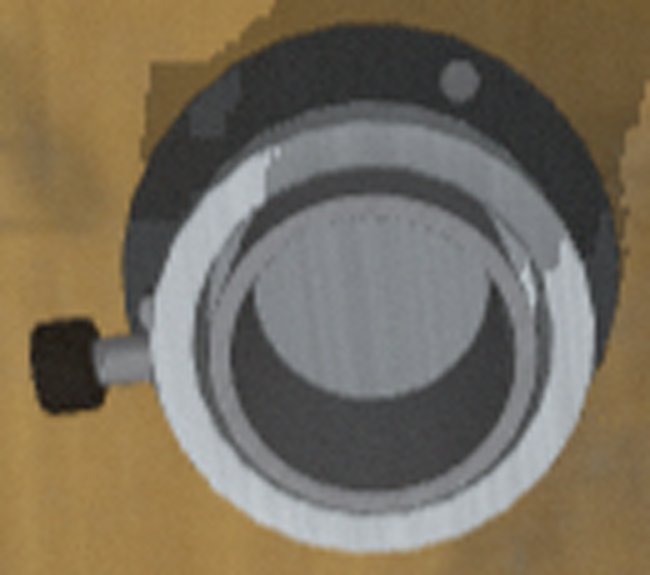

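Run:
```python
from h import *
from scipy.optimize import least_squares as ls
ft=pickle.load(open("w_tool.pkl","rb")); fs=pickle.load(open("w_stand.pkl","rb"))
T=lambda P:np.array(P)/6.+[215,120]-.4
S=lambda P:np.array(P)/5.+[185,105]-.4
q=toworld(ft,T([(163,372),(290,318),(340,440),(215,493)]),.110,ft["T"]); print(q,q.mean(0),np.diff(q,axis=0),[np.degrees(np.arctan2(*d[1::-1])) for d in np.diff(q,axis=0)])
print("bottom edge",toworld(ft,T([(175,300),(285,253)]),.055,ft["T"]))
print("disc c",toworld(ft,T([(252,424)]),.113,ft["T"]),toworld(ft,T([(252,424)]),None,ft["T"]))
b=toworld(ft,T([(63,122),(355,68),(433,513),(162,560)]),.055,ft["T"]);print("block",b,b.mean(0),[(np.linalg.norm(d),np.degrees(np.arctan2(*d[1::-1]))) for d in np.diff(b,axis=0)])
def circ(P,z):
    w=toworld(fs,S(P),z,fs["T"])[:,:2]
    r=ls(lambda p:np.hypot(*(w-p[:2]).T)-p[2],[*w.mean(0),.03]); return r.x, np.abs(r.fun).max()
print("tube out",circ([(207,345),(537,345),(370,513),(372,193),(257,232)],.1))
print("tube in",circ([(230,350),(517,350),(372,492),(270,450),(475,450)],.1))
print("cup",circ([(152,340),(597,335),(375,552),(375,118),(520,495),(225,500)],.07))
for z in(.008,.012,.016): print("foot",z,circ([(122,250),(370,22),(622,240),(215,75),(540,85)],z))
for z in (.04,.05,.055): print("knob",toworld(fs,S([(68,365),(125,360)]),z,fs["T"]))
C=cloud(fs,fs["T"])
for p in [(68,365),(125,360),(372,500),(370,535),(372,200),(180,130),(370,60)]: 
    u,v=np.round(S(p)).astype(int); print(p,C[v,u])
```

```text
[[ 0.39983372 -0.17478873  0.11      ]
 [ 0.41766387 -0.16692425  0.11      ]
 [ 0.4249216  -0.18485737  0.11      ]
 [ 0.40706373 -0.19291154  0.11      ]] [ 0.41237073 -0.17987047  0.11      ] [[ 0.01783015  0.00786447  0.        ]
 [ 0.00725773 -0.01793311  0.        ]
 [-0.01785787 -0.00805417  0.        ]] [np.float64(23.80118617804669), np.float64(-67.96627164259067), np.float64(-155.72390431631848)]
bottom edge [[ 0.3992841  -0.17811539  0.055     ]
 [ 0.41792457 -0.16994836  0.055     ]]
disc c [[ 0.41237606 -0.1815038   0.113     ]] [[ 0.41237649 -0.18203925  0.11134318]]
block [[ 0.38117465 -0.14794478  0.055     ]
 [ 0.42916269 -0.13909435  0.055     ]
 [ 0.44433197 -0.21671333  0.055     ]
 [ 0.39640672 -0.2256884   0.055     ]] [ 0.41276901 -0.18236021  0.055     ] [(np.float64(0.048797358459873784), np.float64(10.449623414282467)), (np.float64(0.0790873773543465), np.float64(-78.94191371402907)), (np.float64(0.04875839950885747), np.float64(-169.39295908560393))]
tube out (array([0.53798241, 0.19922755, 0.02901257]), np.float64(0.00046635477462708685))
tube in (array([0
[... 290 characters left out ...]
6 , 0.05788173]), np.float64(0.00019078749984038912))
foot 0.016 (array([0.53876163, 0.19440345, 0.05721272]), np.float64(0.00018858233802559327))
knob [[0.47300387 0.18125002 0.04      ]
 [0.48535775 0.18235123 0.04      ]]
knob [[0.4749903  0.18402913 0.05      ]
 [0.48695579 0.18509573 0.05      ]]
knob [[0.47598352 0.18541869 0.055     ]
 [0.48775481 0.18646797 0.055     ]]
(68, 365) [0.47726985 0.18711811 0.06261059]
(125, 360) [0.4886818  0.18697562 0.05838567]
(372, 500) [0.53817632 0.1720683  0.09952489]
(370, 535) [0.53842553 0.15259624 0.06812533]
(372, 200) [0.53813289 0.22614384 0.09800659]
(180, 130) [0.49598863 0.22729948 0.01003053]
(370, 60) [0.53875395 0.24267243 0.01077414]
```

Run:
```python
from h import *
f=pickle.load(open("top0.pkl","rb")); C=cloud(f)
m=(C[...,0]>.35)&(C[...,0]<.5)&(C[...,1]>-.27)&(C[...,1]<-.1)
Q=C[m]; Q=Q[np.hypot(Q[:,0]-.4125,Q[:,1]+.182)>.03]
k=Q[:,2]>.06; print(Q[:,2].max(), Q[k][::5])
m=(C[...,0]>.4)&(C[...,0]<.6)&(C[...,1]>-.27)&(C[...,1]<0.15)&(C[...,2]>.06);print(C[m].max(0),C[m].min(0))
from cell import *
Fs=[];
yaw=np.radians(113)
move_ptp([.4126,-.1815,.32],down(yaw))
for i in range(10): Fs.append(get_force()); sleep(.02)
print(np.mean(Fs,0),np.std(Fs,0))
t=get_clock();[get_force() for _ in range(5)];print(get_clock()-t)
move_straight([.4126,-.1815,.24],vel=.12); print(get_eef_pos(),get_qpos(),get_clock())
P=(get_eef_pos(),get_tool_rot()); f=grab_frame("wrist"); cv2.imwrite("pics/pre.png",f["frame"][:,:,::-1])
```

```text
0.09802657695514783 [[ 0.43589861 -0.21430481  0.06190622]
 [ 0.41359522 -0.26971639  0.08008862]
 [ 0.40761054 -0.21430168  0.06090831]]
[0.59996827 0.14971584 1.27228829] [ 0.40086478 -0.2699976   0.06007058]
[ 0.15854496 -0.26326613  0.30473266] [0.72259968 0.56323898 0.46800329]
0.0
[ 0.41307743 -0.18178686  0.24069353] [-5.70314860e-01  6.46330101e-02  2.13129720e+00  3.45149145e-05
  9.44196192e-01 -9.71687609e-01] 6.7583
```

View pics/pre.png

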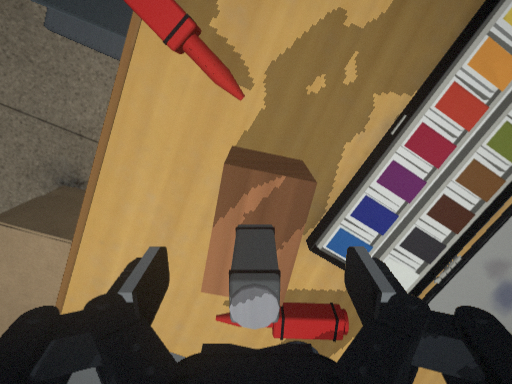

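Handle sits square and centred between the pads (255,280). The force readings are noisy, so I'll test averaging them without spending clock time, then grasp.

Run:
```python
from h import *
from cell import *
F=np.array([get_force() for _ in range(200)]);X=np.array([get_eef_pos() for _ in range(200)]);print("before",F.mean(0),F.std(0),X.mean(0),X.std(0),get_clock())
Q=np.array([get_qpos() for _ in range(200)]);print(Q.std(0))
grab(90); print(get_clock(),get_gripper_width())
sleep(.2)
P=np.array([get_eef_pos() for _ in range(200)]).mean(0);print(P)
F=np.array([get_force() for _ in range(200)]);print(F.mean(0),F.std(0))
move_straight([.4126,-.1815,.30],vel=.1); move_straight([.4126,-.1815,.385],vel=.2)
sleep(.2);F=np.array([get_force() for _ in range(200)]);print(F.mean(0),get_gripper_width(),get_clock())
f=grab_frame("scene");pickle.dump(f,open("s2.pkl","wb"));cv2.imwrite("pics/s2.png",cv2.resize(f["frame"][120:300,200:380,::-1],(600,600),interpolation=cv2.INTER_CUBIC))
```

```text
before [-0.25432264  0.45270247  0.21003056] [8.88178420e-16 8.88178420e-16 7.77156117e-16] [ 0.41320005 -0.18187819  0.24099623] [4.99600361e-16 2.49800181e-16 8.04911693e-16] 6.8083
[9.99200722e-16 9.71445147e-17 5.77315973e-15 1.43995601e-20
 1.44328993e-15 3.21964677e-15]
7.425 0.019120899624195872
[ 0.41282281 -0.18164642  0.24032707]
[-0.36899778 -0.68333713  2.61580399] [1.88737914e-15 1.11022302e-16 8.88178420e-15]
[-0.97756676 -0.315801   -0.82807169] 0.01890878856138217 9.15
```

View pics/s2.png

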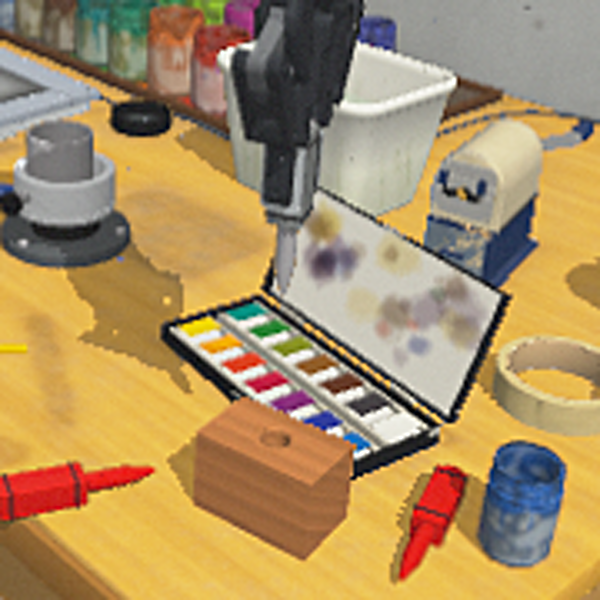

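Run:
```python
from h import *
from cell import *
move_ptp([.5382,.1992,.37],down(np.radians(113)))
print(get_clock())
F=[];M=[];X=[];t=[]
for i in range(30): F.append(get_force());M.append(get_ft_torque());X.append(get_eef_pos());t.append(get_clock());sleep(.01)
F=np.array(F);M=np.array(M);X=np.array(X)
print(np.diff(t)[:5],F.mean(0),F.std(0),M.mean(0),M.std(0),X.mean(0),X.std(0))
print("autocorr",[np.corrcoef(F[:-1,i],F[1:,i])[0,1] for i in range(3)])
# move timing
for d in (.0005,.001,.002):
    t0=get_clock();p=np.array([.5382,.1992+d,.37]);move_straight(p,vel=.02);print(d,get_clock()-t0)
np.save("bias.npy",np.r_[F.mean(0),M.mean(0)])
S=(get_eef_pos(),get_tool_rot());f=grab_frame("wrist");f["T"]=wristT(S,f);pickle.dump(f,open("w3.pkl","wb"));cv2.imwrite("pics/w3.png",f["frame"][:,:,::-1])
```

```text
10.6833
[0.0084 0.0083 0.0083 0.0084 0.0083] [-0.03462499 -0.06989549 -0.80329761] [0.55659482 0.45984648 0.535161  ] [-0.00043104  0.00799927 -0.00180067] [0.03301676 0.0247809  0.02994216] [0.53843094 0.19804553 0.37013985] [2.93137052e-05 9.54667359e-05 6.13636782e-05]
autocorr [np.float64(-0.07657757264452499), np.float64(-0.2712246666880504), np.float64(0.034458218565241144)]
0.0005 0.25
0.001 0.25
0.002 0.25
```

View pics/w3.png

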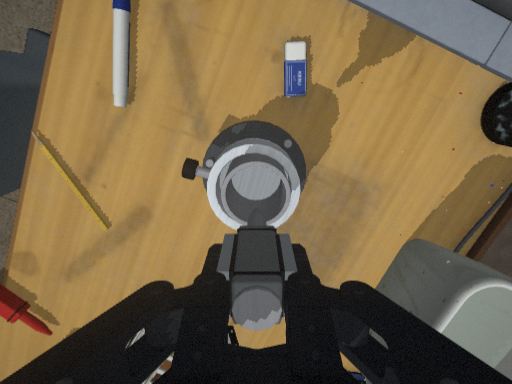

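Run:
```python
from h import *
f=pickle.load(open("s2.pkl","rb"))
p,_=cv2.projectPoints(np.array([[.4126,-.1815,.155],[.4126,-.1815,.165]]),cv2.Rodrigues(f["R"])[0],f["t"],f["camera_matrix"],np.asarray(f["dist"]))
print((p.reshape(-1,2)-[200,120]+.5)*600/180)
from cell import *
X=[]
for i in range(6): X.append(get_eef_pos());sleep(.01)
print(np.mean(X,0),get_tool_rot(),Ro.from_quat(down(np.radians(113))).as_quat(),get_clock())
```

```text
[[284.0971814  292.25938158]
 [285.35810014 276.4315784 ]]
[0.53818743 0.2012697  0.36999797] [ 5.51884649e-01  8.33920460e-01 -3.44898078e-05  1.27379919e-05] [5.51936985e-01 8.33885822e-01 5.10607801e-17 3.37963931e-17] 11.7833
```

```bash
cat > ctl.py <<'E'
from h import *
from cell import *
L=.220; Z=.320
Sc=np.array([.5386,.1932]); SY=np.radians(6.5); C0=np.array([.5382,.1992]); R0=.0208
RS=np.array([[np.cos(SY),-np.sin(SY)],[np.sin(SY),np.cos(SY)]])
def rd(n):
    F=[];M=[]
    for i in range(n):
        F.append(get_force());M.append(get_ft_torque())
        sleep(.008)
    return np.r_[np.mean(F,0),np.mean(M,0)]
def fxy(w): return np.array([-w[4],w[3]])/L
E
python3 - <<'E'
from ctl import *
move_straight([*C0,.345],vel=.1); move_straight([*C0,Z],vel=.05); sleep(.2)
b=rd(25); np.save("bias.npy",b); print("bias",b,get_eef_pos())
phi=np.radians(197)+SY; n=np.array([np.cos(phi),np.sin(phi)])
r=.0165; move_straight([*(C0+r*n),Z],vel=.04); sleep(.1)
while r<.026:
    w=rd(6)-b; f=fxy(w); fn=-f@n
    print(f"r={r*1e3:.1f} fn(M)={fn:.2f} ft={f@[-n[1],n[0]]:.2f} F={w[:3].round(2)} t={get_clock():.2f} tipS={(RS.T@(C0+r*n-Sc)*1e3).round(1)}")
    if fn>2.6 or np.linalg.norm(w[:2])>4.5: break
    r+=.0007 if fn<.5 else min(.0005,(3-fn)/3000)
    move_straight([*(C0+r*n),Z],vel=.02)
np.save("r0.npy",r)
E
```

```text
bias [-0.17959977 -0.0801524  -0.74791838  0.00586238  0.00657566 -0.00147539] [0.53827156 0.19921434 0.32024727]
r=16.5 fn(M)=0.01 ft=0.01 F=[ 0.38 -0.16  0.14] t=13.95 tipS=[-15.5   1.2]
r=17.2 fn(M)=-0.08 ft=0.08 F=[ 0.07  0.2  -0.18] t=14.25 tipS=[-16.2   1. ]
r=17.9 fn(M)=0.00 ft=0.06 F=[ 0.13  0.17 -0.11] t=14.55 tipS=[-16.8   0.8]
r=18.6 fn(M)=0.04 ft=0.11 F=[-0.09  0.02 -0.04] t=14.85 tipS=[-17.5   0.6]
r=19.3 fn(M)=0.04 ft=-0.05 F=[ 0.1   0.05 -0.12] t=15.15 tipS=[-18.2   0.4]
r=20.0 fn(M)=0.05 ft=-0.09 F=[-0.38 -0.14 -0.42] t=15.45 tipS=[-18.8   0.2]
r=20.7 fn(M)=0.07 ft=0.07 F=[ 0.08 -0.12  0.07] t=15.75 tipS=[-19.5  -0. ]
r=21.4 fn(M)=0.38 ft=0.07 F=[ 0.61  0.42 -0.35] t=16.05 tipS=[-20.2  -0.3]
r=22.1 fn(M)=1.18 ft=-0.01 F=[ 1.52  0.23 -0.53] t=16.35 tipS=[-20.9  -0.5]
r=22.6 fn(M)=2.02 ft=0.03 F=[ 1.96  0.89 -0.26] t=16.65 tipS=[-21.3  -0.6]
r=22.9 fn(M)=2.69 ft=0.09 F=[ 2.52  1.23 -0.73] t=16.95 tipS=[-21.6  -0.7]
```

Contact is found. The torque and force readings agree at 2.7–2.8 N, with an effective stiffness of about 2 N/mm. Now the full round under force feedback.

```bash
cat > loop.py <<'E'
from ctl import *
from scipy.optimize import least_squares as ls
b=np.load("bias.npy"); r=float(np.load("r0.npy")); K=2000.; TGT=3.0
step=np.radians(5.5); phi0=np.radians(197)+SY; phi=phi0
P=[];Q=[];W=[]
p=C0+r*np.array([np.cos(phi),np.sin(phi)]); x=np.array([*C0,.0216])
i=0
while True:
    n=np.array([np.cos(phi),np.sin(phi)]); tg=np.array([-n[1],n[0]])
    w=rd(4)-b; f=fxy(w); fn=-f@n; ft=f@tg; tot=np.hypot(fn,ft)
    s=RS.T@(p-Sc)*1e3
    if i%2==0 or tot>4.2 or tot<1.6: print(f"{i} phi={np.degrees(phi-phi0):.0f} fn={fn:.2f} ft={ft:.2f} F={w[:3].round(1)} tipS={s.round(1)} C={((x[:2]-C0)*1e3).round(2)} R={x[2]*1e3:.2f} t={get_clock():.1f}",flush=True)
    if tot>6.3 or np.linalg.norm(w[:2])>7:
        print("BACKOFF"); p=p-n*.001; move_straight([*p,Z],vel=.02); break
    if phi-phi0>np.radians(360) and abs(s[1])<4: break
    if get_clock()>56: print("time"); break
    Q.append(p-n*fn/K)
    q=np.array(Q); age=np.arange(len(q))[::-1]; wt=.97**age
    # circle fit with weak prior
    def res(v):
        d=np.hypot(*(q-v[:2]).T)-v[2]
        return np.r_[wt*d/1.5e-4,(v[:2]-C0)/1.5e-3,(v[2]-.0212)/6e-4]
    x=ls(res,x,x_scale=1e-3).x
    d_last=np.hypot(*(q[-1]-x[:2]))-x[2]   # last residual, small feedback
    phi+=step; n=np.array([np.cos(phi),np.sin(phi)])
    # position along ray from x[:2]
    new=x[:2]+(x[2]+TGT/K+.6*d_last)*n
    move_straight([*new,Z],vel=.02); p=new; i+=1
np.save("end.npy",np.r_[p,x,phi])
E
timeout 550 python3 loop.py
```

```text
0 phi=0 fn=2.87 ft=-0.01 F=[ 2.8  1.2 -0.8] tipS=[-21.6  -0.7] C=[0. 0.] R=21.60 t=17.0
2 phi=11 fn=3.11 ft=-0.56 F=[2.2 2.1 0.8] tipS=[-20.   -5.1] C=[-0.13 -0.41] R=21.25 t=17.6
4 phi=22 fn=3.26 ft=-1.02 F=[1.8 3.1 1.2] tipS=[-17.7  -8.3] C=[-0.33 -0.01] R=21.23 t=18.1
6 phi=33 fn=2.91 ft=-0.28 F=[1.2 2.4 0.3] tipS=[-14.9 -10.8] C=[-0.67  0.44] R=21.17 t=18.7
8 phi=44 fn=2.55 ft=-0.28 F=[0.4 2.4 0.1] tipS=[-11.3 -13.5] C=[-0.54  0.37] R=21.23 t=19.3
10 phi=55 fn=2.62 ft=-0.57 F=[-0.1  2.7 -0. ] tipS=[ -6.9 -15.8] C=[-0.03  0.26] R=21.55 t=19.9
12 phi=66 fn=2.94 ft=-0.87 F=[-0.1  2.9  0. ] tipS=[ -2.1 -17.1] C=[0.44 0.34] R=21.93 t=20.5
14 phi=77 fn=3.02 ft=-1.00 F=[-1.4  3.1  0.1] tipS=[  2.5 -17.2] C=[0.53 0.36] R=22.00 t=21.1
16 phi=88 fn=3.22 ft=-0.53 F=[-1.8  2.5  0.1] tipS=[  6.9 -16.4] C=[0.49 0.29] R=21.92 t=21.7
18 phi=99 fn=3.07 ft=-0.81 F=[-2.   2.4  0. ] tipS=[ 10.9 -14.8] C=[0.4  0.15] R=21.77 t=22.3
20 phi=110 fn=3.07 ft=-1.15 F=[-3.1  1.5  0.4] tipS=[ 14.5 -12.5] C=[0.33 0.  ] R=21.63 t=22.9
22 phi=121 fn=3.25 ft=-0.77 F=[-2.6  1.4  0.4] tipS=[17.6 -9.5] C=[ 0.28 -0.1
[... 1409 characters left out ...]
6] C=[ 0.12 -0.45] R=21.25 t=32.2
54 phi=297 fn=2.98 ft=-0.52 F=[ 2.6 -0.8  1.3] tipS=[-15.4  21.9] C=[ 0.14 -0.44] R=21.24 t=32.8
56 phi=308 fn=3.10 ft=-0.89 F=[ 3.1 -1.   0.8] tipS=[-18.2  18.6] C=[ 0.14 -0.44] R=21.23 t=33.4
58 phi=319 fn=3.10 ft=-0.91 F=[2.9 0.2 1. ] tipS=[-20.3  14.8] C=[ 0.16 -0.43] R=21.22 t=34.0
60 phi=330 fn=3.11 ft=-0.65 F=[ 3.6 -0.3  1.2] tipS=[-21.6  10.7] C=[ 0.18 -0.41] R=21.20 t=34.6
62 phi=341 fn=3.19 ft=-0.82 F=[3.4 1.1 0.6] tipS=[-22.2   6.4] C=[ 0.21 -0.39] R=21.18 t=35.1
64 phi=352 fn=3.02 ft=-1.09 F=[3.2 2.3 0.3] tipS=[-21.9   2.1] C=[ 0.23 -0.36] R=21.17 t=35.7
66 phi=363 fn=2.99 ft=-0.79 F=[2.1 2.1 0.6] tipS=[-20.8  -2.1] C=[ 0.23 -0.35] R=21.16 t=36.3
```

Full round complete, with total force about 3.1 N throughout. Now I withdraw and return to the holder.

Run:
```python
from ctl import *
e=np.load("end.npy"); move_straight([*(e[2:4]),Z],vel=.04); move_straight([*(e[2:4]),.385],vel=.12)
move_ptp([.4126,-.1815,.385],down(np.radians(113))); sleep(.3)
print(get_eef_pos(),get_gripper_width(),get_clock())
f=grab_frame("scene");cv2.imwrite("pics/s3.png",cv2.resize(f["frame"][120:300,200:380,::-1],(600,600),interpolation=cv2.INTER_CUBIC))
```

```text
[ 0.41296203 -0.18102648  0.3850016 ] 0.019027272698550677 39.5
```

View pics/s3.png

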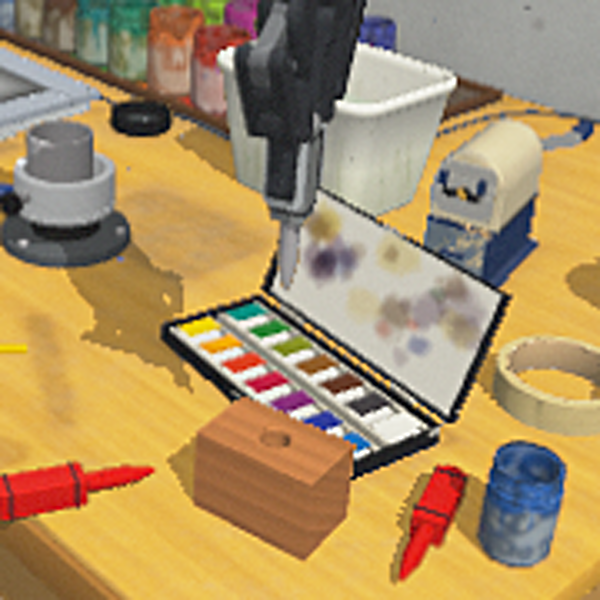

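Run:
```python
import cv2,numpy as np
a=cv2.imread("pics/s2.png")[150:310,220:350];b=cv2.imread("pics/s3.png")[150:310,220:350]
cv2.imwrite("pics/cmp.png",cv2.resize(np.hstack([a,b]),None,fx=3,fy=3))
```

```text
(no output)
```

View pics/cmp.png

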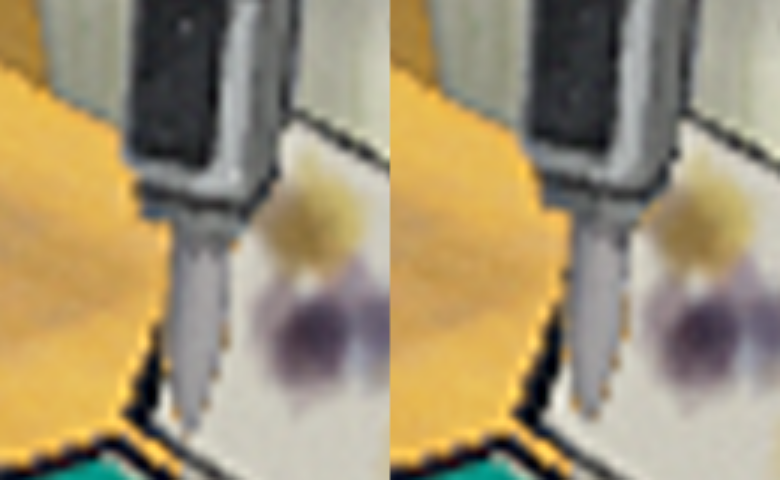

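The tool has slid up about 2–3 mm in the grip but is still upright. I'll lower it until the force shows it is seated.

Run:
```python
from ctl import *
P=np.array([.4126,-.1815])
move_straight([*P,.30],vel=.15); 
sleep(.1); b=rd(12); z=.30
while z>.228:
    z-= .005 if z>.2451 else .001
    move_straight([*P,z],vel=.05); w=rd(5)-b
    if z<.246 or abs(w).max()>2: print(round(z,4),w.round(2),get_clock())
    if w[2]>4 or np.linalg.norm(w[:3])>8: break
print(get_eef_pos())
```

```text
0.245 [-0.31  0.36  0.13  0.01  0.01  0.03] 43.675
0.244 [-0.25  0.15 -0.21  0.    0.02  0.01] 43.9667
0.243 [-0.07  0.21  0.18 -0.01  0.03  0.03] 44.2583
0.242 [-0.51  0.34  0.05  0.    0.02  0.02] 44.55
0.241 [-0.21  0.38  0.34 -0.    0.    0.01] 44.8417
0.24 [-0.66  0.45  3.37  0.08  0.12  0.03] 45.1333
0.239 [-3.430e+00  2.290e+00  1.076e+01  3.400e-01  5.700e-01 -1.000e-02] 45.425
[ 0.41292326 -0.18168943  0.24026961]
```

Run:
```python
from ctl import *
P=np.array([.4126,-.1815])
move_straight([*P,.240],vel=.05); gripper_open(); sleep(.3); print(get_gripper_width(),get_clock())
S=(get_eef_pos(),get_tool_rot());f=grab_frame("wrist");f["T"]=wristT(S,f);pickle.dump(f,open("w4.pkl","wb"));cv2.imwrite("pics/w4.png",f["frame"][:,:,::-1])
f=grab_frame("scene");cv2.imwrite("pics/s4.png",cv2.resize(f["frame"][170:300,220:360,::-1],(700,650)[:2] and (630,585),interpolation=cv2.INTER_CUBIC))
```

```text
0.08516583523089774 46.6333
```

View pics/w4.png

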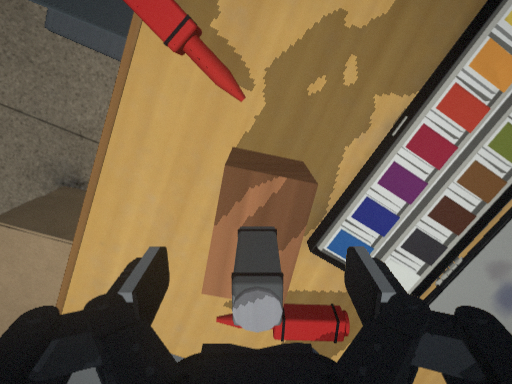

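View pics/s4.png

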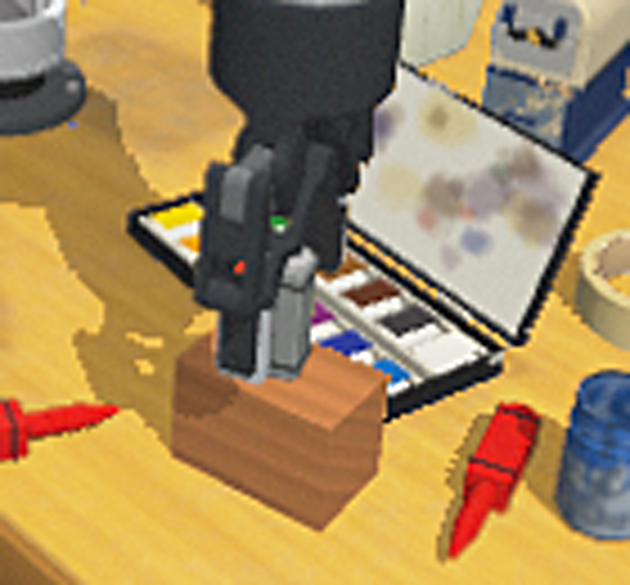

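The tool stands in the block nearly as in the picture before the grasp (wrist 257,280). I'll retreat straight up and check its height and tilt with a clear view.

Run:
```python
from ctl import *
P=np.array([.4126,-.1815])
move_straight([*P,.39],vel=.12); move_ptp([.412,-.182,.39],down(np.pi/2)); sleep(.3)
S=(get_eef_pos(),get_tool_rot());f=grab_frame("wrist");f["T"]=wristT(S,f);pickle.dump(f,open("w5.pkl","wb"))
o=pickle.load(open("w_tool.pkl","rb"))
im=np.hstack([cv2.resize(g["frame"][120:220,215:295,::-1],(400,500),interpolation=cv2.INTER_CUBIC) for g in (o,f)]);cv2.imwrite("pics/w5.png",im)
g=grab_frame("scene");s0=pickle.load(open("scene0.pkl","rb"))
cv2.imwrite("pics/s5.png",np.hstack([cv2.resize(k["frame"][215:290,245:325,::-1],(400,375),interpolation=cv2.INTER_CUBIC) for k in (s0,g)]))
for k in (o,f):
    C=cloud(k,k["T"]); m=(np.hypot(C[...,0]-.4125,C[...,1]+.182)<.012)&(C[...,2]>.1)&(C[...,2]<.13); Q=C[m]; 
    Q=Q[Q[:,2]>np.percentile(Q[:,2],40)];A=np.c_[Q[:,:2]-Q[:,:2].mean(0),np.ones(len(Q))];print(len(Q),Q.mean(0),np.linalg.lstsq(A,Q[:,2],rcond=None)[0])
print(S,get_clock())
```

```text
319 [ 0.41224606 -0.18128013  0.11184493] [ 0.00318745 -0.00574052  0.11184493]
319 [ 0.41282948 -0.1812484   0.11194397] [0.00811507 0.0017185  0.11194397]
(array([ 0.41200776, -0.18200461,  0.38995337]), array([ 7.06860524e-01,  7.07352950e-01, -1.23899469e-05, -5.71608391e-05])) 49.0
```

View pics/w5.png

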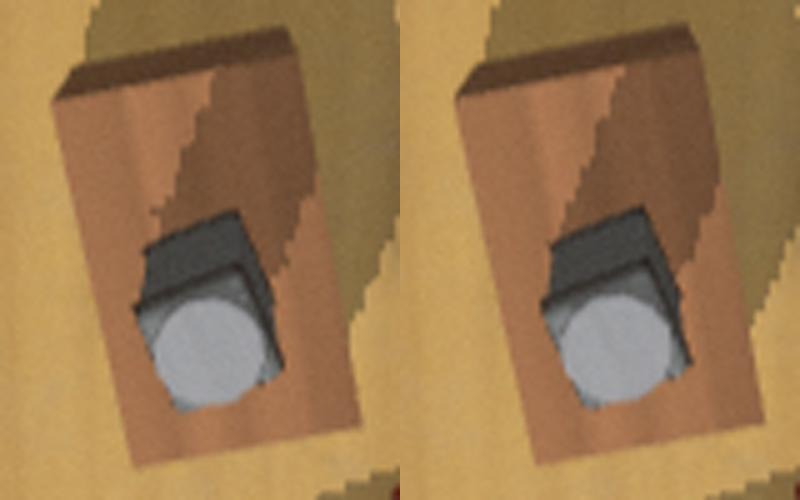

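View pics/s5.png

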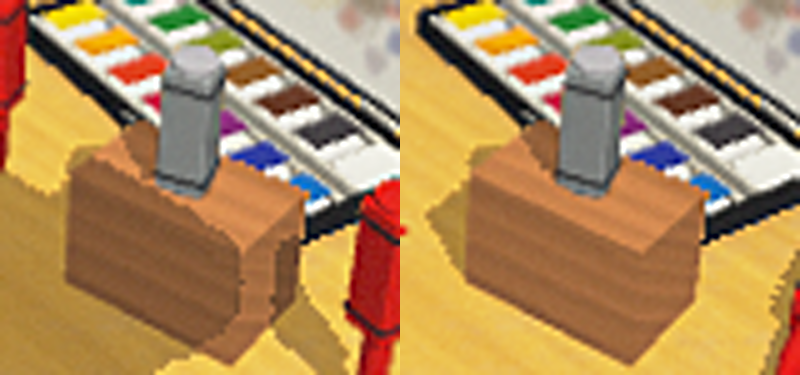

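Height (111.9 mm against 111.8 mm before), tilt (under 0.01 rad) and position (0.6 mm away) all match the original seating. The robot is clear, so I'm handing in.

Run:
```python
from cell import *
hand_in(); print(get_clock())
```

```text
the job is handed in; nothing more can be done
the job is handed in; nothing more can be done
```

I deburred the whole inner edge of the tube, put the tool back in its holder, and handed the job in at about 49 s of the 72 s allowed. No verdict is reported.

- **Edge round:** I put the blade about 1 cm into the tube mouth and started at the clamp-screw side. It went 363° counter-clockwise under force feedback. Pressure against the edge read 2.5–3.3 N, with a total of at most about 3.4 N in the printed readings, and contact held through all eight sectors.
- **Tool back in its holder:** The last wrist-camera check has the top of the tool at 111.9 mm, against 111.8 mm before I took it. Tilt is under 0.01 rad and it stands about 0.6 mm from where it was. The robot was clear of everything.

Two things did not fully agree:
- **Possible shift in the grip:** After the round, the scene picture suggested the tool had moved 2–3 mm in the grip. It nevertheless touched down at the original height, with some side load, and dropped flat when released.
- **Red look-alikes:** Both red tools toppled on their own early in the run, before I had reached for anything. They stayed lying on the desk, one of them with its head over the edge.

I did not measure the eraser or the jar at the end. No planned move came near either of them.

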